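Daily check of a turntable's safety rim

ROBOT

A 6-joint arm with a two-finger parallel gripper is mounted at the origin on the work surface. World frame = base frame: x ahead of the robot, y to its left, z up, the work surface at z = 0. Lengths are in m, angles in rad, forces in N, time in s.
With the tool pointing down it reaches from about 0.375 to 0.925 m from the base axis. Payload 5.7 kg.
Tool frame: the origin (TCP) lies at the very end of the fingers, on their centre line; the grasp point (between the pads) lies 19 mm behind it (env.grip_depth is the distance from the TCP to the grasp point, in m); z points along the fingers, y is the line along which they close (so a half turn about z gives the same grasp; the last joint's range is limited). The gripper opens to 85 mm and grips with 20 to 120 N. Pads are 22 mm wide; open, the fingers measure 114 mm over their backs; the gripper's body (76 mm by 85 mm) begins 54 mm behind the grasp point. The pads swing forward as they close: fully open they stand 13 mm farther back than shut.
Start: joints at [1.083, 0.359, 1.51, -0, 1.272, -0.115], TCP at [0.219, 0.559, 0.231] pointing down, gripper open.
Joint ranges: [-2.97, 2.97], [-1.01, 2.36], [0.21, 2.38], [-0.96, 4.11], [0.2, 2.71], [-2.98, 2.98]. Speed limits (rad/s): [2.39, 2.39, 3.14, 3.14, 3.14, 3.14].

INTERFACE

Orientations are given as a unit quaternion [w, x, y, z].
In Python, from bench import env gives the robot as it stands. The module is installed in compiled form; this text tells all that it offers.
- The arm moves only by the tool carry_out, never from a script. Its arguments are lists of equal length, an entry for each row: "jaw": the closure in counts, from 0 (fully open) to 255 (shut); "translation": the shift along the tool's x, y, z in mm, a list of three; "delta_rot": the turn, a rotation vector about the tool's x, y, z in degrees, a list of three. In form: {"jaw": [jaw, ...], "translation": [[tx, ty, tz], ...], "delta_rot": [[ax, ay, az], ...]}. A call has exactly 8 rows; each row is the pose to reach, as a shift and turn from the pose commanded when the call began, along the tool's axes at that moment; what a row does not reach only later rows make up. A row lasts 1/8 s, in which the tool goes at most 62.5 mm and 10.7 degrees, less where a joint would pass 70% of its speed; a pose out of reach is approached as far as the arm can. A call with a gripper value outside its range is refused whole. The fingers move at their own pace and stop on an object; "squeeze" is the grip in N (left out, the last holds). Time passes only in rows, so rows that repeat a pose let the fingers close, or fill a call up. It gives the time, the measured TCP pose, the force, the opening and the grip force at its end, in the units of the state.
- env.observe(): the state, without advancing time (a new reading comes with each control period).
- env.read_camera(name): name is "side" or "top"; returns a dict with "pixels" (400x640x3 uint8, red, green, blue), "z_map" (400x640 float32, m along the optical axis (not along the pixel's ray), 0 where there is no reading), "fx", "fy", "cx", "cy" (pixels), "k1" (the pictures are not rectified: a ray, as slopes to the right and down, at radius r is drawn at 1 + k1 r^2 times it, then the intrinsics apply), "cam_to_world" (4x4, takes a point from camera to world coordinates). Camera axes: x right, y up, looking along -z (the intrinsics and any distortion apply to the point x, -y, -z); pixel columns grow to the right and rows downward; lengths in m; the calibration is good to about 2 mm. A picture is of the moment at which its call begins.
- env.sign_off(): hands the job in; it is judged then, once.
The state is a dict: "t": time; "joint_pos": joint angles; "joint_vel": joint speeds; "joint_torque": joint torques, N m; "ee_pos": TCP position; "tool_rot": TCP orientation; "ft_force": force on the tool from outside, world axes, zero at the start; "torque": the same for the moment, N m; "width": finger opening in m; "grip_force": force on a finger pad.
Only numpy, scipy, OpenCV 4.12 (cv2) and the standard library are available. Lean on these libraries where they do the work, as an engineer would, in place of code of your own. Each camera call takes 0.05 s, during which the arm holds its last target. There are 200 camera calls.

TASK

Do the daily check of the specimen turntable's safety rim: with a fingertip, stroke gently along the curved yellow-and-black rim from the end with the green lamp to the end with the red lamp, so that each of its five sections visibly gives under the fingertip in turn. Finish with the fingertip still holding down just the last section, the one beside the red lamp, and stay there. Never press hard, and leave the concrete core, beaker, bottle and wrench where they are.

Things in the scene. Friction and masses are not known exactly. Their poses are not given: they have to be found in the camera images.
- tester: fixed bench turntable: round white base, radius 175, 12 high, aluminium disc on it (radius 105, top 26 above the bench), control box with blue top 165 to 265 along +x, 56 high. Origin: centre of the base, on the bench; z up; -x points to the middle of the safety rim, an arc of five sections at radius 150 about the origin, 130 degrees long; rim1 lies at the +y end, rim5 at the -y end. Lengths in mm
- rim1 (a joint): how far rim section 1 is pressed down, m: 0 up, 0.008 at its stop. Moves straight down on a spring: starts to give at about 1 N, takes 3 N at 3 mm and 6 N at 8 mm, springs back up. It has clearly given at 2.5 mm
- rim2 (a joint): how far rim section 2 is pressed down, m: 0 up, 0.008 at its stop. Moves straight down on a spring: starts to give at about 1 N, takes 3 N at 3 mm and 6 N at 8 mm, springs back up. It has clearly given at 2.5 mm
- rim3 (a joint): how far rim section 3 is pressed down, m: 0 up, 0.008 at its stop. Moves straight down on a spring: starts to give at about 1 N, takes 3 N at 3 mm and 6 N at 8 mm, springs back up. It has clearly given at 2.5 mm
- rim4 (a joint): how far rim section 4 is pressed down, m: 0 up, 0.008 at its stop. Moves straight down on a spring: starts to give at about 1 N, takes 3 N at 3 mm and 6 N at 8 mm, springs back up. It has clearly given at 2.5 mm
- rim5 (a joint): how far rim section 5 is pressed down, m: 0 up, 0.008 at its stop. Moves straight down on a spring: starts to give at about 1 N, takes 3 N at 3 mm and 6 N at 8 mm, springs back up. It has clearly given at 2.5 mm
- rim1_top (a point): middle of the top of rim section 1 (yellow), 38 mm above the bench when up, and goes down with it. Each section is a round bar 24 mm thick, curved along the arc, about 65 mm long with rounded ends that ramp down, so a fingertip slides from one on to the next; section centres are 26 degrees of the arc apart
- rim2_top (a point): middle of the top of rim section 2 (black), 38 mm above the bench when up, and goes down with it. The grey channel under the sections is 34 mm wide, its top 24 mm above the bench
- rim3_top (a point): middle of the top of rim section 3 (yellow), 38 mm above the bench when up, and goes down with it
- rim4_top (a point): middle of the top of rim section 4 (black), 38 mm above the bench when up, and goes down with it
- rim5_top (a point): middle of the top of rim section 5 (yellow), 38 mm above the bench when up, and goes down with it
- green_lamp: small green dome, 22 mm wide, fixed on the cap beyond one end of the rim, about 62 mm from the centre of the section beside it: the stroke starts at this end. Either end of the rim, it changes. Origin under its centre, 22 mm above the bench; its top is 39 mm above the bench
- red_lamp: the same dome in red, at the other end of the rim: the stroke finishes on the section beside it. Origin under its centre
- core: loose grey concrete core, upright cylinder 50 mm wide and 50 mm high, standing on the turntable disc; origin under its centre. Leave alone
- beaker: loose glass beaker, 72 mm wide, 90 mm high, on the bench beside the turntable; origin under its centre. Leave alone
- bottle: loose white bottle with a blue cap, 60 mm wide, 110 mm high, on the bench beside the turntable; origin under its centre. Leave alone
- wrench: loose steel wrench, 150 mm long, lying flat on the bench between robot and rim, about 230 mm from the turntable's centre; origin on its underside. Leave alone

How it is judged:
By the outcome, as a careful person would: the job done as asked, in the order asked, and still so for the second after the job is handed in, while the arm keeps its last pose, push and grip.
It also fails if it takes over 45 s, if anything falls off the work surface, if the arm or the gripper's body presses on something with over 40 N, if the wrist force passes 120 N, or if a joint passes its speed limit or range.

## Working session

There is one attempt and no reset: what is moved stays moved. The work goes in short steps, Python scripts to look and compute and a tool call to move; the robot and the scene stay as the last step left them, time stands still between calls to the robot, and variables do not carry over. Pictures are saved under pics/ and viewed, at most 10 in all, crops included, and the job is handed in when it is done.

Besides the shell and the picture viewer there is one more tool, called after "Request:" by a JSON object that holds its "method" and its "body", one argument or row to a line. carry_out: Moves the arm, as the interface text tells. Its arguments: {"type":"object","properties":{"jaw":{"type":"array","items":{"type":"number"}},"translation":{"type":"array","items":{"type":"array","items":{"type":"number"}}},"delta_rot":{"type":"array","items":{"type":"array","items":{"type":"number"}}},"squeeze":{"type":"number"}},"required":["jaw","translation","delta_rot"]}

```bash
mkdir -p pics; cat > h.py <<'E'
import numpy as np, cv2
from bench import env
def world(c,u,v,h=None):
    "pixels -> world, via depth (h None) or plane z=h"
    K=np.array([[c['fx'],0,c['cx']],[0,c['fy'],c['cy']],[0,0,1]],float)
    p=np.stack([u,v],-1).reshape(-1,1,2).astype(float)
    r=cv2.undistortPoints(p,K,np.array([c['k1'],0,0,0,0.])).reshape(-1,2)
    M=np.array(c['cam_to_world'])
    d=np.c_[r[:,0],-r[:,1],-np.ones(len(r))]@M[:3,:3].T
    if h is None: s=c['z_map'][np.asarray(v,int),np.asarray(u,int)]
    else: s=(h-M[2,3])/d[:,2]
    return M[:3,3]+d*np.asarray(s)[:,None]
E
python3 - <<'E'
from h import *
for n in('top','side'):
    c=env.read_camera(n); cv2.imwrite(f'pics/{n}0.png',c['pixels'][:,:,::-1])
    print(n,np.round(c['cam_to_world'],3).tolist(),c['k1'])
s=env.observe();print(s['t'],s['ee_pos'],s['tool_rot'],s['ft_force'],s['width'])
E
```

```text
top [[-0.022, 0.995, -0.093, 0.414], [-1.0, -0.022, 0.006, 0.013], [0.004, 0.093, 0.996, 1.294], [0.0, 0.0, 0.0, 1.0]] -0.04731860499476386
side [[0.852, 0.268, -0.449, 0.087], [-0.522, 0.473, -0.71, -0.657], [0.022, 0.84, 0.543, 0.573], [0.0, 0.0, 0.0, 1.0]] -0.061097695908871104
0.1 [0.21822804 0.55823081 0.23052939] [-2.41144835e-04  1.85296855e-01  9.82682215e-01 -8.25807338e-04] [ 0.7180743  -0.03544484 -0.25454969] 0.08552982393375172
```

View pics/top0.png

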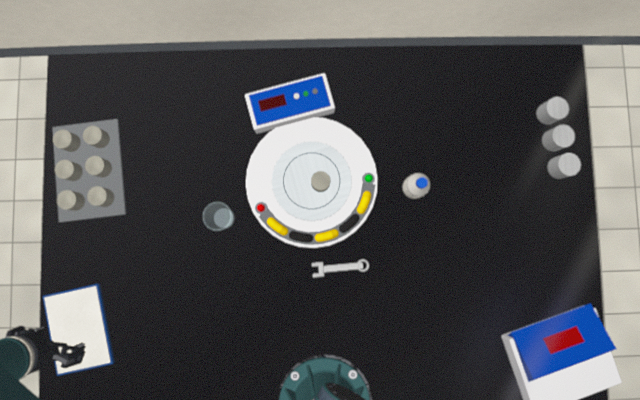

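View pics/side0.png

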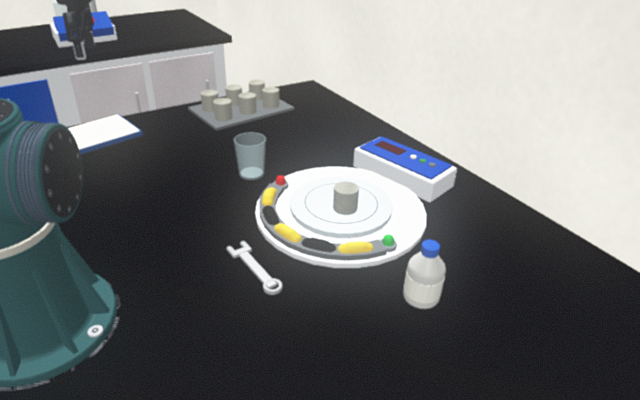

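The top view shows the green lamp at (369,178), on the right (-y) end, and the red lamp at (261,208), on the left. The rim faces the robot and the wrench is at (340,267). The side view agrees, with green at (389,241) and red at (281,182). The stroke therefore runs from rim5 to rim1.

```bash
cat > m.py <<'E'
from h import *
from scipy.optimize import least_squares
def blobs(c,lo,hi,amin,roi):
    hsv=cv2.cvtColor(c['pixels'],cv2.COLOR_RGB2HSV)
    m=cv2.inRange(hsv,np.array(lo),np.array(hi)); k=np.zeros_like(m); x0,x1,y0,y1=roi; k[y0:y1,x0:x1]=m[y0:y1,x0:x1]
    n,l,s,ce=cv2.connectedComponentsWithStats(k)
    return [(ce[i],s[i,4]) for i in range(1,n) if s[i,4]>=amin]
rois={'top':(240,385,130,260),'side':(245,420,165,270)}
if __name__=='__main__':
  for n in rois:
    c=env.read_camera(n);r=rois[n];P={}
    for nm,lo,hi,h in(('yel',(22,120,90),(35,255,255),.034),('grn',(45,120,60),(80,255,255),.032),('red',(0,150,90),(8,255,255),.032)):
        b=blobs(c,lo,hi,12,r); uv=np.array([x[0] for x in b])
        P[nm]=world(c,uv[:,0],uv[:,1],h); D=world(c,uv[:,0].round(),uv[:,1].round())
        for q,w,d in zip(b,P[nm],D): print(n,nm,q[0].round(1),q[1],w.round(4),'depth',d.round(4))
    # tester pose: angle offsets of known points about centre; order by y (+y -> rim1)
    Y=P['yel'][np.argsort(-P['yel'][:,1])]
    pts=np.r_[Y[:,:2],P['red'][:1,:2],P['grn'][:1,:2]]
    lam=52+np.degrees(2*np.arcsin(.062/.3))
    a=np.radians([-52,0,52,-lam,lam])  # angle from -x dir, world ccw
    f=lambda p:(pts-np.c_[p[0]-.15*np.cos(p[2]+a),p[1]-.15*np.sin(p[2]+a)]).ravel()
    s=least_squares(f,[.5,0,0]);print(n,'centre,yaw',s.x.round(4),'res mm',(s.fun*1000).round(1))
E
python3 m.py
```

```text
top yel [363.8 202.2] 199 [ 0.5129 -0.1139  0.034 ] depth [ 0.5134 -0.1143  0.0358]
top yel [276.8 226.2] 203 [0.456  0.1123 0.034 ] depth [0.4562 0.1115 0.0388]
top yel [326.4 235.2] 205 [ 0.4298 -0.015   0.034 ] depth [ 0.4304 -0.014   0.0331]
top grn [368.3 177.8] 49 [ 0.5767 -0.128   0.032 ] depth [ 0.5755 -0.1265  0.0376]
top red [260.4 207.3] 30 [0.5058 0.1544 0.032 ] depth [0.5059 0.1543 0.0419]
top centre,yaw [0.5754 0.0219 0.2464] res mm [-1.  -1.6 -0.1 -0.3 -1.7  1.4  1.4  0.4  1.4  0.1]
side yel [268.4 196.3] 178 [0.4508 0.0984 0.034 ] depth [0.4501 0.0989 0.0345]
side yel [287.3 232.4] 256 [ 0.4256 -0.0275  0.034 ] depth [ 0.4255 -0.0267  0.0343]
side yel [355.1 247.3] 298 [ 0.5083 -0.1251  0.034 ] depth [ 0.5078 -0.1253  0.0349]
side grn [388.  239.8] 81 [ 0.5743 -0.1353  0.032 ] depth [ 0.5724 -0.1374  0.0336]
side red [280.  179.4] 46 [0.5044 0.1491 0.032 ] depth [0.5026 0.1458 0.0352]
side centre,yaw [0.5717 0.0122 0.2515] res mm [-2.1 -5.3 -0.8 -2.4 -3.4  0.2  4.4  5.1  1.9  2.5]
```

```bash
cat > p.py <<'E'
from h import *
from scipy.spatial.transform import Rotation as R
C=np.array([.5754,.0215]);yaw=.2464
def arc(deg,r=.15): # deg from -x of tester, +52 = green end
    a=yaw+np.radians(deg);return C-r*np.array([np.cos(a),np.sin(a)])
def delta(p,q,ref): # mm in tool axes
    return (R.from_quat(np.roll(q,-1)).inv().apply(np.array(p)-ref)*1000).round(1)
E
python3 - <<'E'
from p import *
s=env.observe();q=s['tool_rot'];ref=s['ee_pos'];print(R.from_quat(np.roll(q,-1)).as_matrix().round(3))
print(delta([*arc(52),.2],q,ref),arc(52))
E
```

```text
[[-0.931  0.364 -0.001]
 [ 0.364  0.931 -0.001]
 [ 0.    -0.001 -1.   ]]
[-521.5 -519.8   31.3] [ 0.51467108 -0.11565684]
```

Request:
{"method": "carry_out", "body": {
  "jaw": [255,255,255,255,255,255,255,255],
  "translation": [
    [-40,-40,0],
    [-80,-80,0],
    [-120,-120,0],
    [-160,-160,0],
    [-200,-200,0],
    [-240,-240,0],
    [-280,-280,0],
    [-320,-320,0]
  ],
  "delta_rot": [
    [0,0,0],
    [0,0,0],
    [0,0,0],
    [0,0,0],
    [0,0,0],
    [0,0,0],
    [0,0,0],
    [0,0,0]
  ]
}}

```text
t: 1.2
ee_pos: [0.4005, 0.1425, 0.2315]
tool_rot: [0.0, 0.185, 0.983, 0.0]
ft_force: [0.6, 0.5, -0.2]
width: 0.0001
grip_force: 0.0
```

Request:
{"method": "carry_out", "body": {
  "jaw": [255,255,255,255,255,255,255,255],
  "translation": [
    [-40,-40,0],
    [-80,-80,0],
    [-120,-120,0],
    [-160,-160,0],
    [-201,-200,20],
    [-201,-200,60],
    [-201,-200,110],
    [-201,-200,150]
  ],
  "delta_rot": [
    [0,0,0],
    [0,0,0],
    [0,0,0],
    [0,0,0],
    [0,0,0],
    [0,0,0],
    [0,0,0],
    [0,0,0]
  ]
}}

```text
t: 2.2
ee_pos: [0.5137, -0.1154, 0.0795]
tool_rot: [-0.001, 0.186, 0.983, 0.0]
ft_force: [-0.7, -0.7, 0.5]
width: -0.0004
grip_force: 0.0
```

```bash
python3 - <<'E'
from p import *
s=env.observe();q=s['tool_rot'];ref=s['ee_pos'];print(s['t'],ref,q,s['ft_force'],s['width'])
print(delta([*arc(52),.045],q,ref))
for n,(x0,x1,y0,y1) in {'top':(230,430,110,280),'side':(220,440,100,300)}.items():
    c=env.read_camera(n); cv2.imwrite(f'pics/{n}1.png',cv2.resize(c['pixels'][y0:y1,x0:x1,::-1],None,fx=3,fy=3,interpolation=cv2.INTER_CUBIC)[:600])
E
```

```text
2.2 [ 0.51372717 -0.11542589  0.07952728] [-5.23145697e-04  1.85644933e-01  9.82616753e-01  3.86074889e-05] [-0.68210691 -0.6992258   0.47107158] -0.00037407461256868145
[-1.   0.1 34.5]
```

View pics/side1.png

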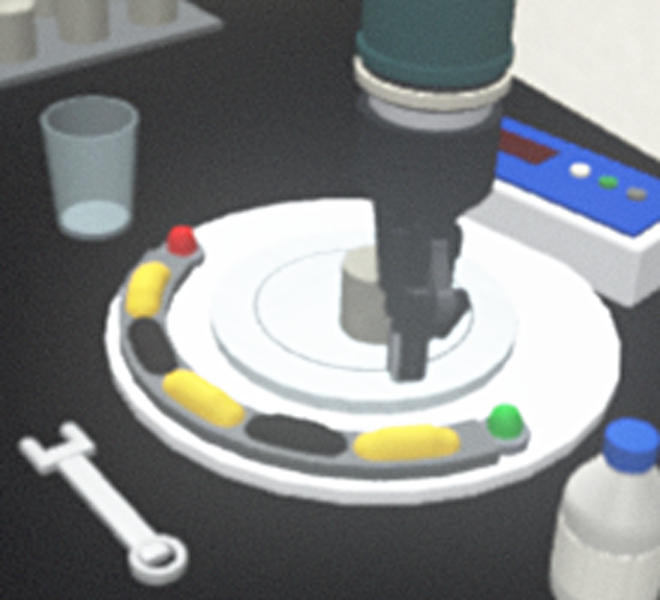

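View pics/top1.png

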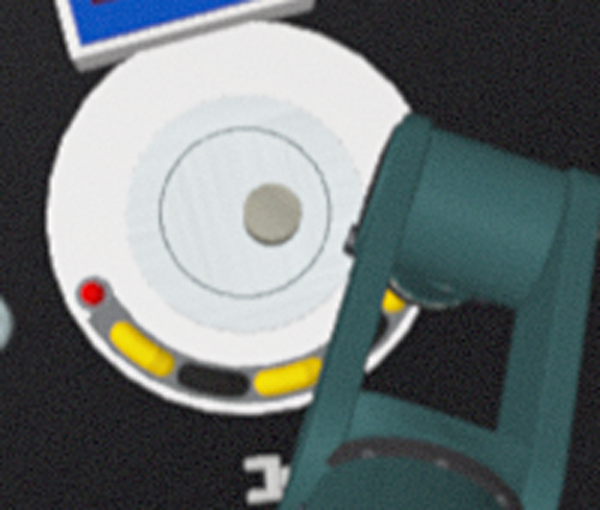

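The fingertip hovers over rim5, next to the green lamp: the tip is at crop (408,378) in the side view and the rim5 bar at (405,440). Next I descend slowly.

Request:
{"method": "carry_out", "body": {
  "jaw": [255,255,255,255,255,255,255,255],
  "translation": [
    [0,0,15],
    [0,0,30],
    [0,0,37],
    [0,0,40],
    [0,0,42],
    [0,0,44],
    [0,0,45],
    [0,0,45]
  ],
  "delta_rot": [
    [0,0,0],
    [0,0,0],
    [0,0,0],
    [0,0,0],
    [0,0,0],
    [0,0,0],
    [0,0,0],
    [0,0,0]
  ]
}}

```text
t: 3.3
ee_pos: [0.5147, -0.1154, 0.0365]
tool_rot: [0.0, 0.185, 0.983, -0.0]
ft_force: [1.2, -0.4, 1.3]
width: -0.0005
grip_force: 0.8
```

Request:
{"method": "carry_out", "body": {
  "jaw": [255,255,255,255,255,255,255,255],
  "translation": [
    [0,0,0.5],
    [0,0,1],
    [0,0,1.5],
    [0,0,2],
    [0,0,2.5],
    [0,0,2.5],
    [0,0,2.5],
    [0,0,2.5]
  ],
  "delta_rot": [
    [0,0,0],
    [0,0,0],
    [0,0,0],
    [0,0,0],
    [0,0,0],
    [0,0,0],
    [0,0,0],
    [0,0,0]
  ]
}}

```text
t: 4.3
ee_pos: [0.5146, -0.1154, 0.0339]
tool_rot: [0.0, 0.185, 0.983, -0.0]
ft_force: [2.1, -0.6, 3.6]
width: 0.0001
grip_force: 1.6
```

```bash
python3 - <<'E'
from p import *
F=[];Z=[]
for i in range(8):
    c=env.read_camera('side');s=env.observe();F.append(s['ft_force']);Z.append(s['ee_pos'])
print(s['t'],np.mean(F,0),np.std(F,0),np.mean(Z,0))
x0,x1,y0,y1=220,440,130,280
cv2.imwrite('pics/side2.png',cv2.resize(c['pixels'][y0:y1,x0:x1,::-1],None,fx=3.6,fy=3.6,interpolation=cv2.INTER_CUBIC))
E
```

```text
4.7 [ 1.62514204 -0.78048943  3.22909024] [0.40259739 0.28604956 0.33748239] [ 0.51458284 -0.11539737  0.0338907 ]
```

View pics/side2.png

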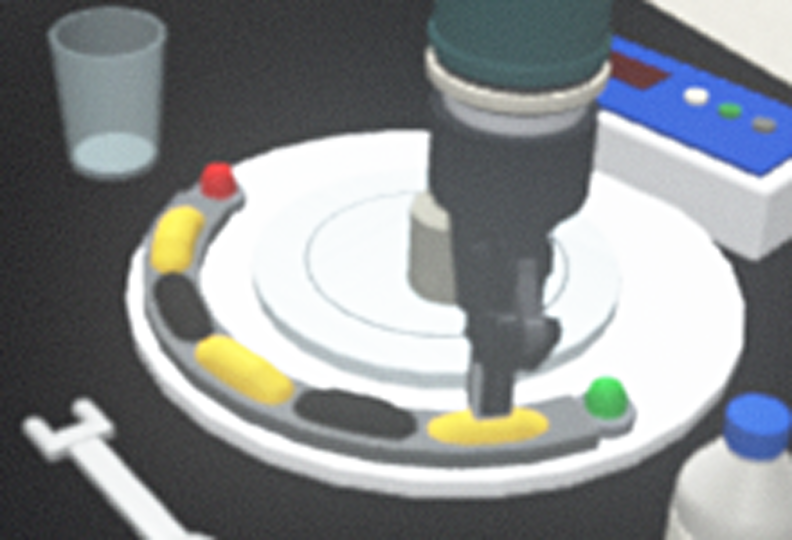

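The fingertip sits on rim5, which gives by about 4 mm at about 3.3 N. Next I compute the stroke steps.

```bash
python3 - <<'E'
from p import *
q=[0,.185,.983,0]
for k in range(8):
    t0=52-13*k
    print(k,[delta([*arc(t0-1.625*(i+1)),0],q,np.array([*arc(t0),0]))[:2].tolist() for i in range(8)])
E
```

```text
0 [[4.2, 0.3], [8.5, 0.6], [12.7, 1.1], [16.9, 1.7], [21.1, 2.5], [25.3, 3.3], [29.4, 4.3], [33.5, 5.4]]
1 [[4.1, 1.2], [8.1, 2.5], [12.1, 3.9], [16.1, 5.5], [20.0, 7.1], [23.9, 8.9], [27.7, 10.8], [31.5, 12.8]]
2 [[3.7, 2.1], [7.4, 4.3], [10.9, 6.6], [14.5, 9.0], [17.9, 11.5], [21.3, 14.0], [24.6, 16.7], [27.8, 19.5]]
3 [[3.1, 2.9], [6.2, 5.8], [9.2, 8.9], [12.1, 12.0], [14.9, 15.2], [17.6, 18.5], [20.2, 21.8], [22.7, 25.3]]
4 [[2.4, 3.5], [4.7, 7.1], [6.9, 10.7], [9.1, 14.4], [11.1, 18.1], [13.0, 22.0], [14.8, 25.8], [16.4, 29.7]]
5 [[1.6, 4.0], [3.0, 8.0], [4.4, 12.0], [5.6, 16.1], [6.7, 20.2], [7.7, 24.3], [8.6, 28.5], [9.3, 32.7]]
6 [[0.6, 4.2], [1.2, 8.4], [1.6, 12.7], [1.8, 16.9], [2.0, 21.2], [2.0, 25.4], [1.9, 29.7], [1.7, 33.9]]
7 [[-0.3, 4.2], [-0.8, 8.5], [-1.3, 12.7], [-2.0, 16.9], [-2.8, 21.1], [-3.7, 25.2], [-4.8, 29.3], [-5.9, 33.4]]
```

Request:
{"method": "carry_out", "body": {
  "jaw": [255,255,255,255,255,255,255,255],
  "translation": [
    [4.2,0.3,0.5],
    [8.5,0.6,0.5],
    [12.7,1.1,0.5],
    [16.9,1.7,0.5],
    [21.1,2.5,0.5],
    [25.3,3.3,0.5],
    [29.4,4.3,0.5],
    [33.5,5.4,0.5]
  ],
  "delta_rot": [
    [0,0,0],
    [0,0,0],
    [0,0,0],
    [0,0,0],
    [0,0,0],
    [0,0,0],
    [0,0,0],
    [0,0,0]
  ]
}}

```text
t: 5.7
ee_pos: [0.484, -0.0976, 0.0329]
tool_rot: [-0.001, 0.185, 0.983, 0.0]
ft_force: [0.4, -0.2, 0.6]
width: -0.0001
grip_force: 0.4
```

Request:
{"method": "carry_out", "body": {
  "jaw": [255,255,255,255,255,255,255,255],
  "translation": [
    [4.1,1.2,0],
    [8.1,2.5,0],
    [12.1,3.9,0],
    [16.1,5.5,0],
    [20.0,7.1,0],
    [23.9,8.9,0],
    [27.7,10.8,0],
    [31.5,12.8,0]
  ],
  "delta_rot": [
    [0,0,0],
    [0,0,0],
    [0,0,0],
    [0,0,0],
    [0,0,0],
    [0,0,0],
    [0,0,0],
    [0,0,0]
  ]
}}

```text
t: 6.7
ee_pos: [0.4602, -0.0745, 0.0333]
tool_rot: [-0.0, 0.185, 0.983, -0.0]
ft_force: [1.8, -2.3, 3.6]
width: -0.0003
grip_force: 1.8
```

```bash
python3 - <<'E'
from p import *
F=[];Z=[]
for i in range(6):
    c=env.read_camera('side');s=env.observe();F.append(s['ft_force']);Z.append(s['ee_pos'])
print(s['t'],np.mean(F,0),np.mean(Z,0),arc(26))
x0,x1,y0,y1=220,440,130,280
cv2.imwrite('pics/side3.png',cv2.resize(c['pixels'][y0:y1,x0:x1,::-1],None,fx=3.6,fy=3.6,interpolation=cv2.INTER_CUBIC))
E
```

```text
7.0 [0.59279775 0.92131046 3.69445508] [ 0.45963294 -0.07408631  0.03317553] [ 0.46069161 -0.07515395]
```

View pics/side3.png

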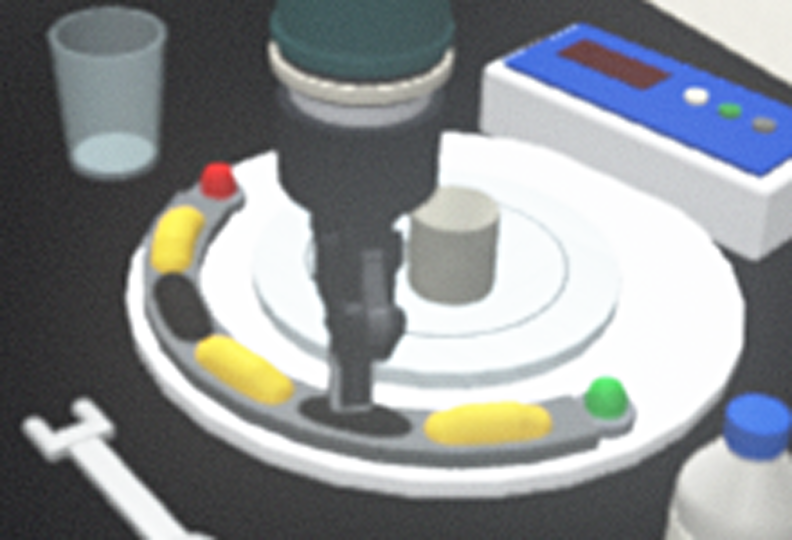

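Rim2's black neighbour of rim5 (rim4) is visibly pressed under the fingertip at crop (350,405), and rim5 has sprung back up. I'll continue.

Request:
{"method": "carry_out", "body": {
  "jaw": [255,255,255,255,255,255,255,255],
  "translation": [
    [3.7,2.1,0],
    [7.4,4.3,0],
    [10.9,6.6,0],
    [14.5,9.0,0],
    [17.9,11.5,0],
    [21.3,14.0,0],
    [24.6,16.7,0],
    [27.8,19.5,0]
  ],
  "delta_rot": [
    [0,0,0],
    [0,0,0],
    [0,0,0],
    [0,0,0],
    [0,0,0],
    [0,0,0],
    [0,0,0],
    [0,0,0]
  ]
}}

```text
t: 8.0
ee_pos: [0.4408, -0.0459, 0.033]
tool_rot: [-0.001, 0.185, 0.983, 0.0]
ft_force: [0.4, -2.1, 0.7]
width: -0.0001
grip_force: 0.7
```

Request:
{"method": "carry_out", "body": {
  "jaw": [255,255,255,255,255,255,255,255],
  "translation": [
    [3.1,2.9,0],
    [6.2,5.8,0],
    [9.2,8.9,0],
    [12.1,12.0,0],
    [14.9,15.2,0],
    [17.6,18.5,0],
    [20.2,21.8,0],
    [22.7,25.3,0]
  ],
  "delta_rot": [
    [0,0,0],
    [0,0,0],
    [0,0,0],
    [0,0,0],
    [0,0,0],
    [0,0,0],
    [0,0,0],
    [0,0,0]
  ]
}}

```text
t: 9.0
ee_pos: [0.4296, -0.0143, 0.0333]
tool_rot: [-0.0, 0.185, 0.983, -0.0]
ft_force: [0.9, -2.5, 3.7]
width: -0.0001
grip_force: 1.8
```

```bash
python3 - <<'E'
from p import *
F=[];Z=[]
for i in range(6):
    c=env.read_camera('side');s=env.observe();F.append(s['ft_force']);Z.append(s['ee_pos'])
print(s['t'],np.mean(F,0),np.mean(Z,0),arc(0))
x0,x1,y0,y1=220,440,130,280
cv2.imwrite('pics/side4.png',cv2.resize(c['pixels'][y0:y1,x0:x1,::-1],None,fx=3.6,fy=3.6,interpolation=cv2.INTER_CUBIC))
E
```

```text
9.3 [0.68660126 1.44139997 3.37223894] [ 0.42937326 -0.01400847  0.03325082] [ 0.42993048 -0.01508714]
```

View pics/side4.png

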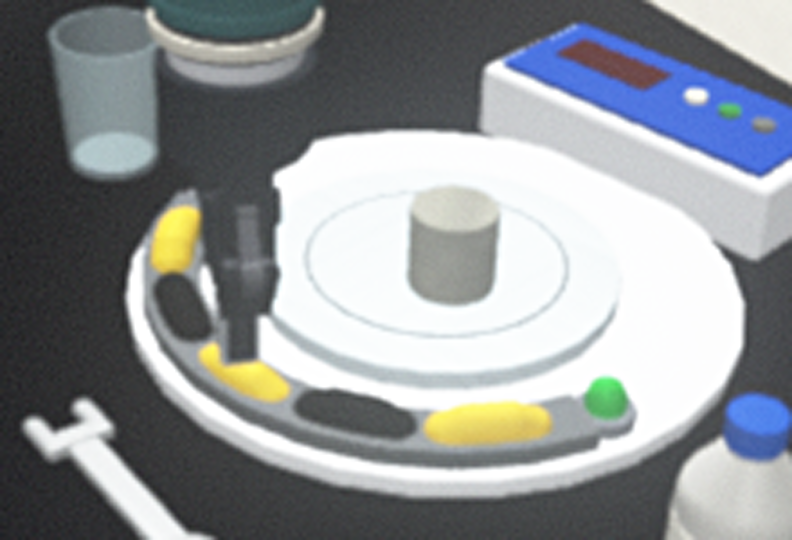

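Rim3 is pressed under the tip at crop (240,355), and rim4 is back up. On to rim2 and rim1.

Request:
{"method": "carry_out", "body": {
  "jaw": [255,255,255,255,255,255,255,255],
  "translation": [
    [2.4,3.5,0],
    [4.7,7.1,0],
    [6.9,10.7,0],
    [9.1,14.4,0],
    [11.1,18.1,0],
    [13.0,22.0,0],
    [14.8,25.8,0],
    [16.4,29.7,0]
  ],
  "delta_rot": [
    [0,0,0],
    [0,0,0],
    [0,0,0],
    [0,0,0],
    [0,0,0],
    [0,0,0],
    [0,0,0],
    [0,0,0]
  ]
}}

```text
t: 10.3
ee_pos: [0.4247, 0.0195, 0.0331]
tool_rot: [-0.001, 0.185, 0.983, -0.0]
ft_force: [-0.5, -0.7, -1.1]
width: -0.0002
grip_force: 0.0
```

Request:
{"method": "carry_out", "body": {
  "jaw": [255,255,255,255,255,255,255,255],
  "translation": [
    [1.6,4.0,0],
    [3.0,8.0,0],
    [4.4,12.0,0],
    [5.6,16.1,0],
    [6.7,20.2,0],
    [7.7,24.3,0],
    [8.6,28.5,0],
    [9.3,32.7,0]
  ],
  "delta_rot": [
    [0,0,0],
    [0,0,0],
    [0,0,0],
    [0,0,0],
    [0,0,0],
    [0,0,0],
    [0,0,0],
    [0,0,0]
  ]
}}

```text
t: 11.3
ee_pos: [0.4285, 0.0532, 0.0333]
tool_rot: [-0.0, 0.185, 0.983, -0.0]
ft_force: [-0.3, -2.5, 4.2]
width: -0.0004
grip_force: 1.8
```

Request:
{"method": "carry_out", "body": {
  "jaw": [255,255,255,255,255,255,255,255],
  "translation": [
    [0.6,4.2,0],
    [1.2,8.4,0],
    [1.6,12.7,0],
    [1.8,16.9,0],
    [2.0,21.2,0],
    [2.0,25.4,0],
    [1.9,29.7,0],
    [1.7,33.9,0]
  ],
  "delta_rot": [
    [0,0,0],
    [0,0,0],
    [0,0,0],
    [0,0,0],
    [0,0,0],
    [0,0,0],
    [0,0,0],
    [0,0,0]
  ]
}}

```text
t: 12.3
ee_pos: [0.4393, 0.0854, 0.0332]
tool_rot: [-0.0, 0.185, 0.983, -0.0]
ft_force: [0.7, 0.4, -0.6]
width: -0.0002
grip_force: 0.0
```

Request:
{"method": "carry_out", "body": {
  "jaw": [255,255,255,255,255,255,255,255],
  "translation": [
    [-0.3,4.2,0],
    [-0.8,8.5,0],
    [-1.3,12.7,0],
    [-2.0,16.9,0],
    [-2.8,21.1,0],
    [-3.7,25.2,0],
    [-4.8,29.3,0],
    [-5.9,33.4,0]
  ],
  "delta_rot": [
    [0,0,0],
    [0,0,0],
    [0,0,0],
    [0,0,0],
    [0,0,0],
    [0,0,0],
    [0,0,0],
    [0,0,0]
  ]
}}

```text
t: 13.3
ee_pos: [0.4571, 0.1143, 0.0333]
tool_rot: [-0.0, 0.185, 0.983, -0.0]
ft_force: [-0.6, -2.5, 3.9]
width: -0.0001
grip_force: 1.8
```

```bash
python3 - <<'E'
from p import *
F=[];Z=[]
for i in range(6):
    c=env.read_camera('side');s=env.observe();F.append(s['ft_force']);Z.append(s['ee_pos'])
print(s['t'],np.mean(F,0),np.mean(Z,0),arc(-52))
x0,x1,y0,y1=220,440,130,280
cv2.imwrite('pics/side5.png',cv2.resize(c['pixels'][y0:y1,x0:x1,::-1],None,fx=3.6,fy=3.6,interpolation=cv2.INTER_CUBIC))
E
```

```text
13.6 [-0.96322221  1.06788021  3.40850838] [0.45740247 0.11453897 0.03335968] [0.45700896 0.11360625]
```

View pics/side5.png

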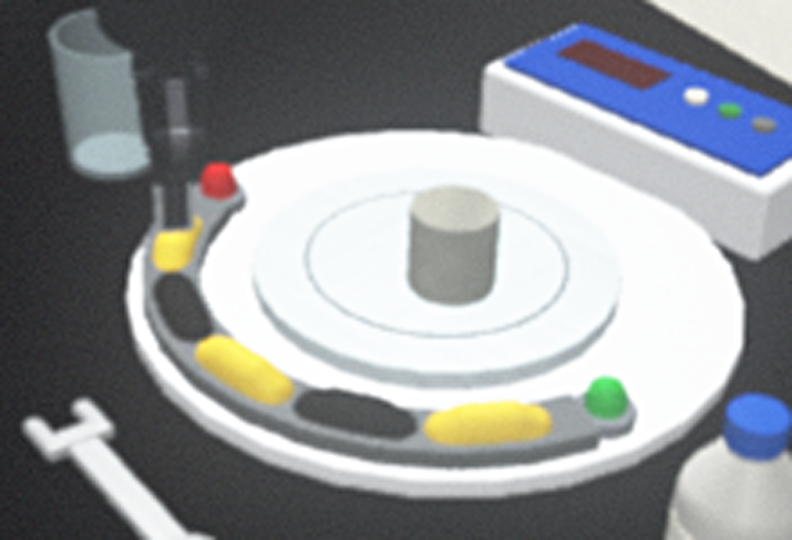

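The fingertip is holding rim1 down at crop (175,225), beside the red lamp, at about 3.5 N. The other four sections are up, and the core, beaker, bottle and wrench have not moved. I'm handing it in.

```bash
python3 -c "
from bench import env
print(env.sign_off())"
```

```text
the job is handed in; nothing more can be done
None
```

I stroked the rim from the green lamp to the red lamp (rim5 to rim1), pressing each section about 4 to 5 mm at roughly 4 N. The fingertip finished holding down only rim1, beside the red lamp, and the job is handed in at 13.6 s with no verdict shown.

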